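# Cap the open extraction port

### The arm

A 7-joint arm with a two-finger parallel gripper is mounted at the origin on the work surface. World frame = base frame: x ahead of the robot, y to its left, z up, the work surface at z = 0. Lengths are in m, angles in rad, forces in N, time in s.
With the tool pointing down it reaches from about 0.4 to 0.85 m from the base axis. Payload 6.9 kg.
Tool frame: the origin (TCP) lies on the centre line of the jaws, within the pads' length; the fingertips stand 11 mm ahead of it and the grasp point (between the pads) lies 8 mm behind it (tcp_to_tips is the z of the fingertips in the tool frame, in m); z points along the fingers, y is the line along which they close (so a half turn about z gives the same grasp; the last joint's range is limited). The gripper opens to 85 mm and grips with 20 to 120 N. Pads are 22 mm wide; open, the fingers measure 114 mm over their backs; the gripper's body (76 mm by 85 mm) begins 54 mm behind the grasp point. The pads swing forward as they close: fully open they stand 13 mm farther back than shut.
Start: joints at [1.335, 0.507, -0.238, 1.5, 0.126, 1.149, -0.155], TCP at [0.209, -0.589, 0.213] pointing down, gripper open.
Joint ranges: [-3.08, 3.08], [-0.24, 2.05], [-1.43, 1.35], [0, 2.5], [-1.52, 4.66], [0.17, 1.96], [-2.89, 2.89]. Speed limits (rad/s): [2.39, 2.39, 3.14, 3.14, 3.14, 3.14, 3.14].

### API

Orientations are given as [roll, pitch, yaw] about the fixed x, y, z axes, in that order (R = Rz(yaw) Ry(pitch) Rx(roll)).
In Python, from workcell import goto, line_to, goto_joints, release, grasp, wait, ik, capture, camera_params, PlanningError, finish_job, current_t, current_qpos, current_joint_vel, current_joint_efforts, current_tcp_pos, current_eef_rot, current_force, current_ft_torque, current_width, current_grip_force, tcp_to_tips gives the robot as it stands. The module is installed in compiled form; this text tells all that it offers. Calls block until the motion is done:
- goto(position, orientation): joint-space move of the TCP to a pose.
- line_to(position, vel=0.15, rot=None): straight line of the TCP; rot=None keeps the orientation; vel is the mean speed in m/s.
- goto_joints(angles): joint-space move.
- release() and grasp(): open the fingers fully, or close them until they stop; the grip force is fixed at half the most.
- wait(seconds).
- ik(position, orientation): joint angles nearest the present ones, or None.
- capture(name): name is "side" or "top"; returns the picture (420x560x3 uint8, blue, green, red); there is no depth.
- camera_params(name): a dict with "mtx" (3x3 intrinsics, pixels), "dist_coeffs" ([k1, k2, p1, p2, k3] as OpenCV has them; the pictures are not rectified), "R" (3x3) and "t" (3): a world point X has camera coordinates R X + t. Camera axes: x right, y down, z forward; pixel columns grow to the right and rows downward; lengths in m; the calibration is good to about 2 mm. A picture is of the moment at which its call begins. camera_params takes no time and is no camera call.
A pose or a line that the arm cannot do raises PlanningError and nothing moves.
- finish_job(): hands the job in; it is judged then, once.
Readings, each from a call of its own:
- current_t(): time.
- current_qpos(): joint angles.
- current_joint_vel(): joint speeds.
- current_joint_efforts(): joint torques, N m.
- current_tcp_pos(): TCP position.
- current_eef_rot(): TCP orientation.
- current_force(): force on the tool from outside, world axes, zero at the start.
- current_ft_torque(): the same for the moment, N m.
- current_width(): opening from 0.0 (shut) to 1.0 (fully open).
- current_grip_force(): force on a finger pad.
Only numpy, scipy, OpenCV 4.12 (cv2) and the standard library are available. Lean on these libraries where they do the work, as an engineer would, in place of code of your own. Each camera call takes 0.05 s, during which the arm holds its last target. There are 200 camera calls.

### The job

The dust-extraction manifold on the brush maker's bench has three ports and one of them stands open. Put the spare bayonet cap into the open port: push it down against the spring, turn it a quarter turn clockwise (seen from above) and let it rise until it is seated and locked, then leave it. Do not disturb the other things on the bench.

Things in the scene. Friction and masses are not known exactly. Their poses are not given: they have to be found in the camera images.
- cap_centre (a point): The loose spare bayonet cap, about 0.15 kg, standing on the bench lugs down; 54 mm high, this point on its axis half-way up. Steel barrel 44 mm across, 22 mm high; on it a black grip bar 44 mm long (along x), 14 mm thick (along y), 32 mm high: pinch it across y. z is up. Same after a half turn.
- cap_foot (a point): Centre of the cap's underside, 27 mm below its centre, same axes. Two opposite lugs stick out of the barrel's foot along +x and -x, parallel to the grip bar: 60 mm over both tips, 10 mm wide, 6 mm high, their undersides level with the cap's.
- open_port (a point): Centre of the open port's mouth, level with the top of its round aluminium collar (82 mm across, 34 mm high, top 94 mm above the bench). Bore 49 mm across with two opposite entry slots 15 mm wide along this frame's +x and -x, which the cap's lugs enter. z is up. Same after a half turn; clocked at its own angle to the manifold.
- plunger (a joint): How far the open port's sprung black rubber disc is pushed down (m, 0 to 0.015). At 0 it stands 4 mm below the mouth and carries a loose cap; about 700 N/m, 1.4 N preload. Push the cap until its underside is 16 to 18 mm below the mouth (joint 0.012 to 0.014, about 10 to 12 N): its lugs can then turn under the lip.
- lock_seat (a point): On the port's axis, 10 mm below the mouth, axes as the port's: where the locked cap's underside comes to rest. From the entry, pushed down, turn 90 degrees clockwise seen from above (end stop just beyond; the other way is blocked), the lugs then along this frame's y; on release the spring lifts the cap 6 to 8 mm and the lugs seat in pockets under the lip.
- manifold: The fixed grey duct box, 130 mm (x) by 370 mm (y), 60 mm high; origin under its centre. A pipe leaves its +y end. On top along y, 115 mm apart, stand three like ports at y = -115, 0, 115 mm; any one is the open one. The two others hold caps already (locked, fixed), the tops of their grip bars 44 mm above the collars.
- screwdriver: Bystander: a screwdriver lying on the bench. Origin under its middle.
- glue_jar_centre (a point): Bystander: a closed jar, 60 mm across, 85 mm high; its centre.
- wood_brush_centre (a point): Bystander: a wooden brush standing on its bristles, 52 x 130 mm, 55 mm high; its centre.
- block_centre (a point): Bystander: a wooden block, 70 x 45 x 30 mm; its centre.

How it is judged:
By the outcome, as a careful person would: the job done as asked, in the order asked, and still so for the second after the job is handed in, with the robot touching nothing.
It also fails if it takes over 42 s, if anything falls off the work surface, if the arm or the gripper's body presses on something with over 40 N, if the wrist force passes 120 N, or if a joint passes its speed limit or range.

## Working session

There is one attempt and no reset: what is moved stays moved. The work goes in short steps, each a Python script; the robot and the scene stay as the last script left them, time stands still between calls to the robot, and variables do not carry over. Pictures are saved under pics/ and viewed, at most 10 in all, crops included, and the job is handed in when it is done.

```bash
mkdir -p pics; python3 - <<'E'
from workcell import *
import cv2
for n in("side","top"):
    cv2.imwrite(f"pics/{n}0.png",capture(n)); p=camera_params(n); print(n,p, -p["R"].T@p["t"])
print(current_t(),tcp_to_tips, current_eef_rot())
E
```

```text
side {'mtx': array([[483.74073933,   0.        , 273.59867153],
       [  0.        , 483.74073933, 207.29602283],
       [  0.        ,   0.        ,   1.        ]]), 'dist_coeffs': array([-0.01313187,  0.        ,  0.        ,  0.        ,  0.        ]), 'R': array([[-0.83972645, -0.54284531, -0.01335889],
       [-0.30817414,  0.49668128, -0.81137932],
       [ 0.44708857, -0.67721982, -0.58436729]]), 't': array([0.42048782, 0.22333376, 0.85558384])} [0.03939868 0.69675247 0.68680086]
top {'mtx': array([[487.27995656,   0.        , 276.62331233],
       [  0.        , 487.27995656, 206.79825254],
       [  0.        ,   0.        ,   1.        ]]), 'dist_coeffs': array([-0.15201631,  0.        ,  0.        ,  0.        ,  0.        ]), 'R': array([[ 0.02775425, -0.99954127,  0.01212274],
       [-0.99707023, -0.02854632, -0.07096518],
       [ 0.07127869, -0.01011764, -0.99740512]]), 't': array([-0.0167572 ,  0.52553843,  1.07064771])} [0.44814945 0.0090851  1.10536759]
0.1 0.011 [-3.14000743e+00 -1.93123021e-07  3.41780972e-01]
```

View pics/side0.png

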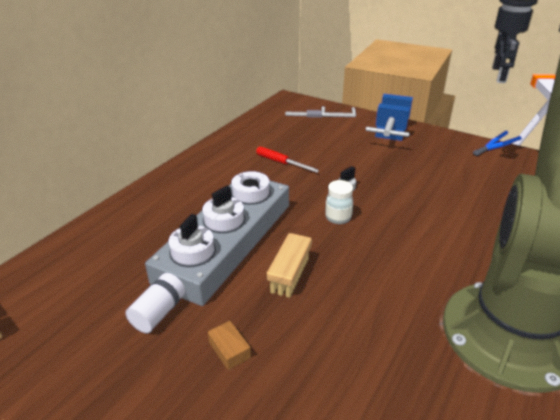

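View pics/top0.png

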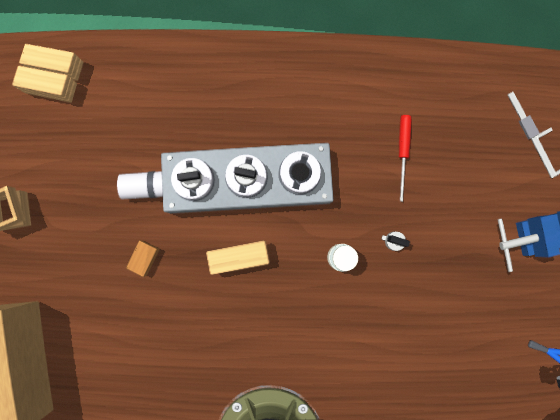

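The side view shows the open port at (250,187) and the cap at (348,178), just behind the jar. In the top view the open port is at (301,172), the cap at (396,241) and the jar at (343,257). I'll zoom in on both.

```bash
python3 - <<'E'
import cv2,numpy as np
t=cv2.imread("pics/top0.png");s=cv2.imread("pics/side0.png")
c=lambda i,u,v:cv2.resize(i[v-25:v+25,u-33:u+33],(396,300),interpolation=cv2.INTER_CUBIC)
cv2.imwrite("pics/z.png",np.vstack([np.hstack([c(t,301,172),c(t,396,241)]),np.hstack([c(s,250,187),c(s,348,180)])]))
E
```

```text
(no output)
```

View pics/z.png

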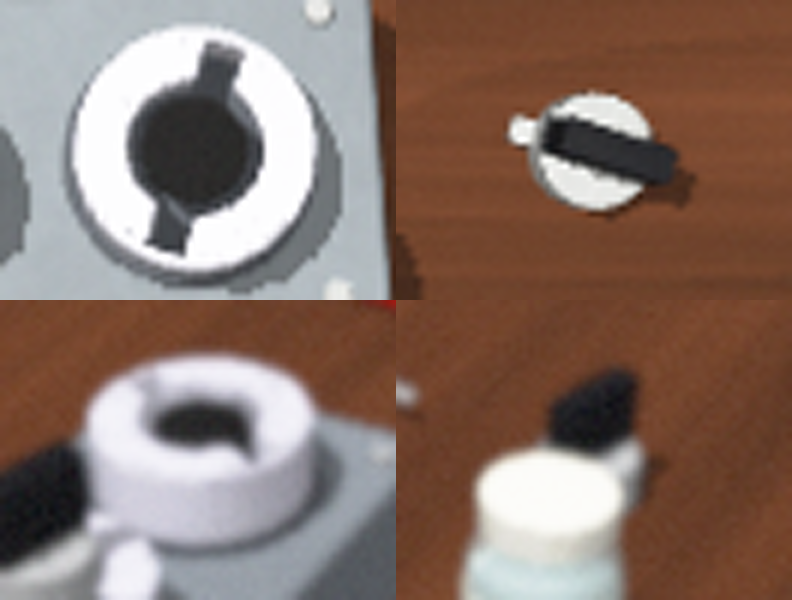

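```bash
cat > h.py <<'E'
import cv2,numpy as np
from workcell import *
def ray(n,uv,z):
    p=camera_params(n); uv=np.asarray(uv,float).reshape(-1,1,2)
    d=cv2.undistortPoints(uv,p["mtx"],p["dist_coeffs"]).reshape(-1,2)
    d=np.c_[d,np.ones(len(d))]@p["R"]; c=-p["R"].T@p["t"]
    return (c+d*((z-c[2])/d[:,2])[:,None])[:,:2]
def blob(m,u,v):
    n,l,s,c=cv2.connectedComponentsWithStats(m.astype(np.uint8))
    d=[np.hypot(*(c[i]-[u,v])) if s[i,4]>20 else 1e9 for i in range(1,n)]
    return (l==1+int(np.argmin(d)))
pts=lambda m:np.argwhere(m)[:,::-1]
def ang(w): 
    _,_,vt=np.linalg.svd(w-w.mean(0)); return np.arctan2(vt[0,1],vt[0,0])
E
python3 - <<'E'
from h import *
t=cv2.imread("pics/top0.png");s=cv2.imread("pics/side0.png")
def win(m,u,v,r): o=np.zeros_like(m);o[v-r:v+r,u-r:u+r]=m[v-r:v+r,u-r:u+r];return o
# port, top
b=blob(win(t.min(2)>190,301,172,28),301,172)
w=ray("top",cv2.convexHull(pts(b).astype(np.int32)),.094); (c,r)=cv2.minEnclosingCircle(w.astype(np.float32)); e=cv2.fitEllipse(w.astype(np.float32))
print("port",c,r,e); c=np.array(e[0])
d=ray("top",pts(win(t.max(2)<150,301,172,28)),.094); rr=np.hypot(*(d-c).T)
sl=d[(rr>27)&(rr<34)] if 0 else d[(rr>.027)&(rr<.034)]
bo=d[rr<.0225];print("slot n",len(sl),"deg",np.degrees(ang(sl)),sl.mean(0),"bore",bo.mean(0))
# cap, top
k=blob(win(t.max(2)<70,396,241,22),398,240); w=ray("top",pts(k),.054); print("bar n",k.sum()); 
a=ang(w); x=np.array([np.cos(a),np.sin(a)]);y=np.array([-x[1],x[0]])
print("bar deg",np.degrees(a),"along",(w@x).min(),(w@x).max(),"across",(w@y).min(),(w@y).max(),"mean",w.mean(0),cv2.minAreaRect(w.astype(np.float32)))
wb=win(t.min(2)>140,396,241,22); w=ray("top",pts(wb),.022); wl=w[w[:,1]<w[:,1].max()-.012]
print("barrel bbox",wl.min(0),wl.max(0),w.min(0),w.max(0), cv2.minEnclosingCircle(wl.astype(np.float32)))
# side: port
b=blob(win(s.min(2)>150,250,187,24),250,187); 
k=blob(win(s.max(2)<90,348,175,14),348,172); print("side bar n",k.sum(),ray("side",pts(k),.046).mean(0))
bs=win(s.max(2)<110,250,183,12); print("side bore",ray("side",pts(bs),.094).mean(0),bs.sum())
E
```

```text
port (0.5974494218826294, -0.047733161598443985) 0.04312703758478165 ((0.5972878932952881, -0.048088960349559784), (0.08428458869457245, 0.08588245511054993), 94.04358673095703)
slot n 42 deg 164.8527903336385 [ 0.59852479 -0.04850353] bore [ 0.59711294 -0.0481489 ]
bar n 146
bar deg -105.3900025951838 along 0.11332452650307438 0.16373849618234362 across 0.504329031303223 0.5188544788065577 mean [ 0.45646436 -0.26940682] ((0.4564838409423828, -0.2693338990211487), (0.05041956156492233, 0.014496819116175175), 74.55037689208984)
barrel bbox [ 0.43593995 -0.29053031] [ 0.47661293 -0.25391806] [ 0.43593995 -0.29053031] [ 0.47661293 -0.23999196] ((0.4569334089756012, -0.2718282639980316), 0.02171642705798149)
side bar n 175 [ 0.45145109 -0.2675148 ]
side bore [ 0.58949719 -0.04377027] 97
```

```bash
cat >> h.py <<'E'
CAP=np.array([.4563,-.2725]); PORT=np.array([.5973,-.0482]); YC=np.radians(74.6); YP=np.radians(164.85)
H=.037  # TCP above cap foot
P=lambda xy,z:[xy[0],xy[1],z]
R=lambda yaw:[np.pi,0,yaw]
E
python3 - <<'E'
from h import *
for n,y in (("cap",YC),("cap+180",YC-np.pi)): print(n,np.round(ik(P(CAP,H),R(y)),2) if ik(P(CAP,H),R(y)) is not None else None)
for y in (YP,YP-np.pi/2,YP-np.pi,YP-1.5*np.pi):
    q=ik(P(PORT,.094-.017+H),R(y)); print(np.degrees(y), None if q is None else np.round(q,2))
E
```

```text
cap [ 0.78  0.6  -0.44  1.96  0.41  0.66 -0.18]
cap+180 [ 0.32  0.59  0.26  1.97 -0.25  0.61 -2.67]
164.85 [ 0.61  0.73 -0.99  1.7   0.67  1.1   0.71]
74.85 [ 0.45  0.63 -0.68  1.7   0.46  0.98 -0.66]
-15.149999999999999 [ 0.2   0.56 -0.26  1.71  0.18  0.9  -1.96]
-105.15 [ 0.69  0.83 -1.23  1.7   0.83  1.23  2.14]
```

```bash
python3 - <<'E'
from h import *
goto(P(CAP,.16),R(YC)); line_to(P(CAP,H),.12); print(current_t(),current_force())
grasp(); wait(.2); print(current_width()*85,current_grip_force(),current_tcp_pos())
f0=current_force(); line_to(P(CAP,.20),.15); print(f0,current_force(),current_width()*85)
goto(P(PORT,.094+.012+H),R(YP)); print(current_t(),current_tcp_pos(),current_eef_rot(),current_force(),current_qpos())
s=capture("side");t=capture("top")
c=lambda i,u,v:cv2.resize(i[v-38:v+38,u-50:u+50],(400,304),interpolation=cv2.INTER_CUBIC)
cv2.imwrite("pics/hov.png",np.hstack([c(s,250,177),c(t,301,172)]))
E
```

```text
2.775 [-0.59449495  0.93891986  0.36129371]
-0.04961932288695899 0.0 [ 0.45629046 -0.27245179  0.03695999]
[-0.43117801  1.02728136  0.18864867] [ 0.7679791  -0.53472626  0.13736562] 0.2200359914385414
6.025 [ 0.59689295 -0.04972311  0.14254592] [-3.14029245e+00 -8.48059386e-04  2.87352347e+00] [ 0.26974183 -0.23158253 -0.59911126] [ 0.57854759  0.6626085  -0.91858752  1.66579885  0.57842542  1.10948484
  0.7963661 ]
```

View pics/hov.png

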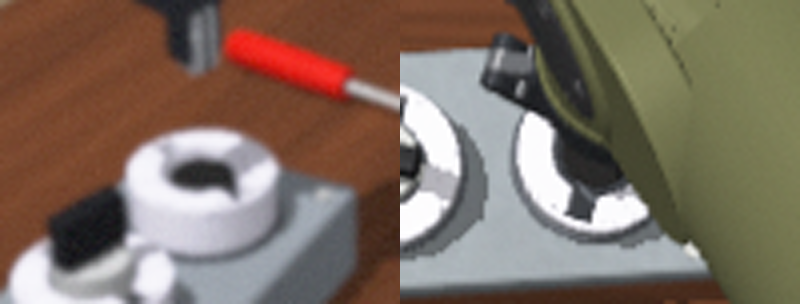

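The jaws are shut on nothing, so the grasp missed. I'll look at the cap again and check where the fingertips really are.

```bash
python3 - <<'E'
from h import *
s=capture("side");t=capture("top");cv2.imwrite("pics/s1.png",s);cv2.imwrite("pics/t1.png",t)
x=current_tcp_pos()
for n in("side","top"):
    p=camera_params(n)
    for z in(0,.011): print(n,cv2.projectPoints(np.array([[x[0],x[1],x[2]-z]]),cv2.Rodrigues(p["R"])[0],p["t"],p["mtx"],p["dist_coeffs"])[0].ravel())
c=lambda i,u,v:cv2.resize(i[v-38:v+38,u-50:u+50],(400,304),interpolation=cv2.INTER_CUBIC)
cv2.imwrite("pics/miss.png",np.vstack([np.hstack([c(s,348,180),c(t,385,241)]),np.hstack([c(s,250,145),c(t,301,172)])]))
print(current_width(),current_tcp_pos(),current_t())
E
```

```text
side [248.44847522 161.44372285]
side [248.66361939 165.71638586]
top [302.40086049 167.40458051]
top [302.0480733  168.22960186]
0.003985526178327519 [ 0.59714843 -0.04990296  0.14322763] 6.225
```

View pics/miss.png

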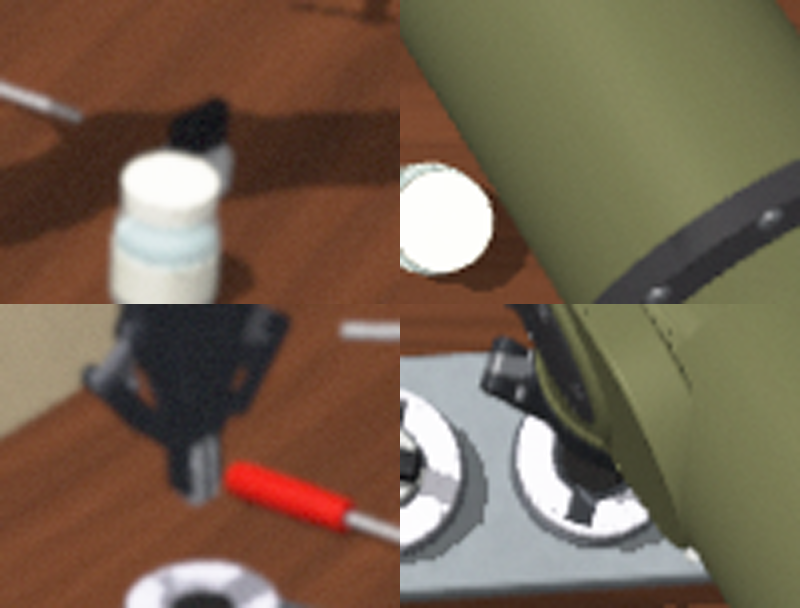

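```bash
python3 - <<'E'
from h import *
t=cv2.imread("pics/top0.png");s=cv2.imread("pics/side0.png")
X=np.array([.209,-.589,.213])
for n in("side","top"):
    p=camera_params(n)
    for z in(0,.011,-.02): print(n,z,cv2.projectPoints((X-[0,0,z])[None],cv2.Rodrigues(p["R"])[0],p["t"],p["mtx"],p["dist_coeffs"])[0].ravel())
z=lambda i,u,v:cv2.resize(i[v-38:v+38,u-50:u+50],(400,304),interpolation=cv2.INTER_CUBIC)
cv2.imwrite("pics/start.png",np.hstack([z(s,510,60),z(t,510,375)]))
E
```

```text
side 0 [494.96286673  86.56523577]
side 0.011 [493.88178207  90.68446227]
side -0.02 [496.95616592  78.96626694]
top 0 [570.57692259 368.29722895]
top 0.011 [567.53706604 367.05524415]
top -0.02 [576.23574484 370.60504383]
```

View pics/start.png

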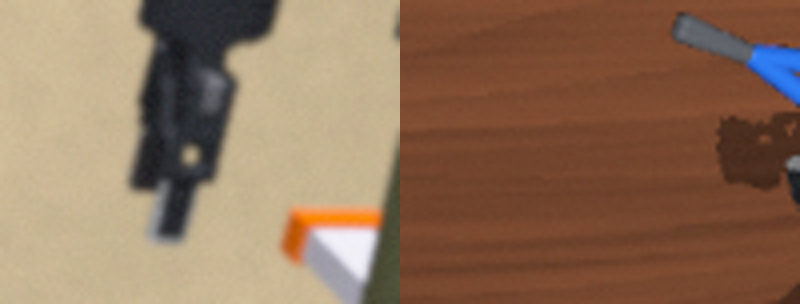

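In the side view the shut tips are at about (249,156), where (249,166) was expected. That puts them roughly 25 mm higher than stated, and the start picture shows a similar offset. The first grasp therefore closed just above or on the top of the bar, and the cap hasn't moved. I'll try again lower, with guards.

```bash
python3 - <<'E'
from h import *
line_to(P(PORT,.2),.2); goto(P(CAP,.16),R(YC)); 
sa=capture("side"); release(); line_to(P(CAP,.026),.12); print(current_t(),current_force(),current_tcp_pos())
s=capture("side"); grasp(); wait(.3); print(current_width(),current_grip_force(),current_tcp_pos(),current_force())
s2=capture("side")
c=lambda i,u,v:cv2.resize(i[v-50:v+50,u-33:u+33],(264,400),interpolation=cv2.INTER_CUBIC)
cv2.imwrite("pics/g2.png",np.hstack([c(sa,348,140),c(s,348,160),c(s2,348,160)]))
p=camera_params("side")
print(cv2.projectPoints(np.array([P(CAP,.16),P(CAP,.149),P(CAP,.026),P(CAP,.015)]),cv2.Rodrigues(p["R"])[0],p["t"],p["mtx"],p["dist_coeffs"])[0].reshape(-1,2),current_t())
E
```

```text
9.8 [-0.48139906  0.57557253  0.98609937] [ 0.45675628 -0.27268665  0.02659754]
0.1387122568826677 61.33496403694153 [ 0.45656129 -0.27256582  0.02618236] [-0.25611325 -0.4146157   3.57663115]
[[350.52875472 130.64160129]
 [350.16567536 134.79363268]
 [346.35426172 178.2850197 ]
 [346.03420698 181.92930855]] 10.8583
```

View pics/g2.png

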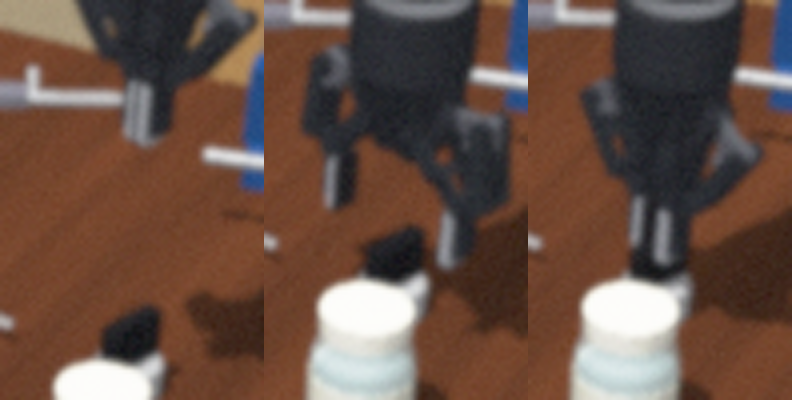

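The bar is gripped (width 0.139, grip force 61 N), with the tips overlapping it by about 16 mm. Next I lift it and hover over the port.

```bash
sed -i 's/^H=.037.*/H=.026/' h.py; python3 - <<'E'
from h import *
line_to(P(CAP,.20),.15); print(current_width(),current_force())
goto(P(PORT,.094+.03+H),R(YP)); wait(.3)
for i in range(4): print(current_tcp_pos(),current_eef_rot()-[0,0,YP])
print(current_width(),current_grip_force(),current_force(),current_t())
s=capture("side");t=capture("top");cv2.imwrite("pics/s3.png",s)
c=lambda i,u,v:cv2.resize(i[v-38:v+38,u-50:u+50],(400,304),interpolation=cv2.INTER_CUBIC)
cv2.imwrite("pics/hov2.png",np.hstack([c(s,250,170),c(t,301,172)]))
E
```

```text
0.13902497499230138 [-0.1902496  -0.15022365 -0.57294314]
[ 0.59720565 -0.04929039  0.1502657 ] [-3.14099333e+00  5.00983093e-04 -2.10287415e-03]
[ 0.59720565 -0.04929039  0.1502657 ] [-3.14099333e+00  5.00983093e-04 -2.10287415e-03]
[ 0.59720565 -0.04929039  0.1502657 ] [-3.14099333e+00  5.00983093e-04 -2.10287415e-03]
[ 0.59720565 -0.04929039  0.1502657 ] [-3.14099333e+00  5.00983093e-04 -2.10287415e-03]
0.14097947504881247 60.771507024765015 [-0.07130713 -0.09206214 -0.05092575] 13.5167
```

View pics/hov2.png

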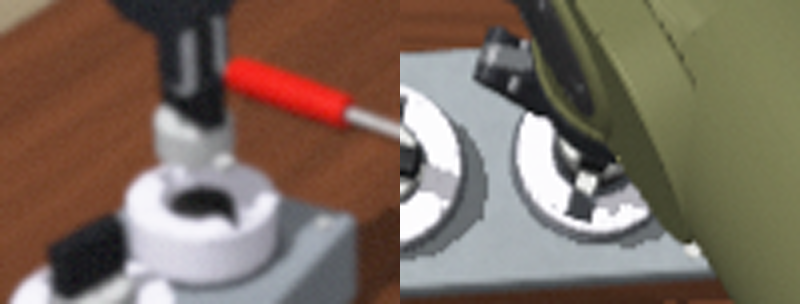

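The cap is held upright over the port. In the top view the near lug, at about (298,179), lines up with the slot end at (295,185). Now a guarded descent.

```bash
cat >> h.py <<'E'
def depth(): return (.094-(current_tcp_pos()[2]-H))*1e3
E
python3 - <<'E'
from h import *
lug=ray("top",[[298,179]],.128)[0]; print("lug seen",lug,"expected ~",PORT+.025*np.array([np.cos(YP),np.sin(YP)]))
T=PORT+[0,.0009]
f0=current_force()[2]
for d in (-4,0,2,4,7):
    line_to(P(T,.094-d*1e-3+H),.04); f=current_force(); print(d,round(depth(),1),np.round(f-[0,0,f0],1),np.round(current_tcp_pos()[:2],4),np.round(current_ft_torque(),2))
    if abs(f[2]-f0)>7: break
print(current_t())
E
```

```text
lug seen [ 0.57555769 -0.04247145] expected ~ [ 0.57316888 -0.04166633]
-4 -4.1 [ 0.9  0.7 -0.1] [ 0.5974 -0.0472] [-0.03 -0.03 -0.02]
0 -0.1 [0.2 0.  1. ] [ 0.5975 -0.0472] [ 0.02 -0.07 -0.04]
2 0.4 [-2.9 -1.3 13.6] [ 0.5977 -0.0472] [-0.21  0.76  0.01]
14.9167
```

It touched the lip. I'll back off and measure the held cap against the port.

```bash
python3 - <<'E'
from h import *
line_to(P(PORT+[0,.0009],.094+.006+H),.05); wait(.2); print(current_tcp_pos(),current_width(),current_t())
s=capture("side");t=capture("top");cv2.imwrite("pics/s4.png",s);cv2.imwrite("pics/t4.png",t)
c=lambda i,u,v:cv2.resize(i[v-25:v+25,u-33:u+33],(396,300),interpolation=cv2.INTER_CUBIC)
cv2.imwrite("pics/al.png",np.hstack([c(s,250,177),c(t,301,177)]))
E
```

```text
[ 0.59709157 -0.04738507  0.12562072] 0.14172945045769755 15.425
```

View pics/al.png

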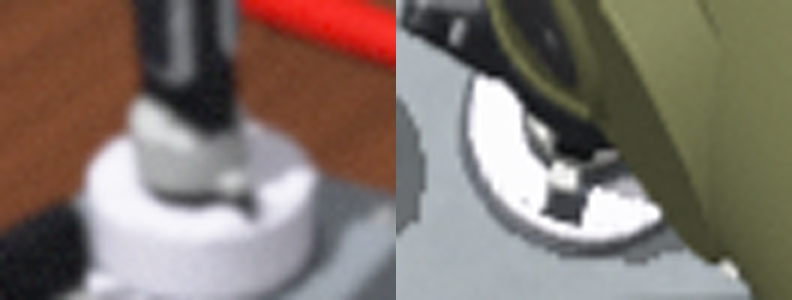

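```bash
python3 - <<'E'
from h import *
x=np.array([np.cos(YP),np.sin(YP)]);y=np.array([-x[1],x[0]])
for n,uv,z in(("lugtip",(295.8,183.3),.106),("slotend",(295.7,189),.094)):
    d=ray("top",[uv],z)[0]-PORT; print(n,"along",d@x*1e3,"across",d@y*1e3)
p=camera_params("side")
pr=lambda X:cv2.projectPoints(np.array(X,float),cv2.Rodrigues(p["R"])[0],p["t"],p["mtx"],p["dist_coeffs"])[0].reshape(-1,2)
print(pr([P(PORT,.111),P(PORT,.094),P(PORT+.005*x,.094),P(PORT+.005*y,.094)]))
s=cv2.imread("pics/s1.png"); # collar outline rows, unobstructed
m=(s.min(2)>150)
for v in range(176,200,3): 
    c=np.flatnonzero(m[v,225:275])+225; print(v,c.min(),c.max(),(c.min()+c.max())/2)
E
```

```text
lugtip along 29.31209492344554 across -1.2853038515314728
slotend along 39.30165441881399 across 2.108440331907947
[[248.58085665 174.14129668]
 [248.90600495 180.50342811]
 [250.31118424 181.37070276]
 [250.59613037 179.69397838]]
176 235 264 249.5
179 232 268 250.0
182 231 269 250.0
185 231 268 249.5
188 232 266 249.0
191 233 265 249.0
194 233 274 253.5
197 232 274 253.0
```

The lug measurement, the side view and the lateral contact force all say the cap should shift about 1.5 mm toward (-x, -y). I'll apply that and retry.

```bash
python3 - <<'E'
from h import *
T=np.array([.5960,-.0484]); line_to(P(T,.094+.004+H),.04); wait(.1); f0=current_force()[2]
for d in (0,2,4,7):
    line_to(P(T,.094-d*1e-3+H),.04); f=current_force(); print(d,round(depth(),1),np.round(f-[0,0,f0],1),np.round(current_tcp_pos()[:2],4),np.round(current_ft_torque(),2))
    if abs(f[2]-f0)>7: break
print(current_t(),current_width(),current_qpos())
E
```

```text
0 0.4 [ 0.3  0.  -1.1] [ 0.5958 -0.0485] [ 0.01 -0.03 -0.02]
2 2.1 [-0.1  0.4 -0.4] [ 0.5959 -0.0484] [ 0.02 -0.02  0.02]
4 3.9 [0.8 0.8 0. ] [ 0.5962 -0.0482] [ 0.1  -0.11  0.01]
7 6.8 [-0.   1.1  3. ] [ 0.5963 -0.0483] [ 0.07 -0.1   0.02]
16.875 0.13944778276082911 [ 0.57766634  0.69942375 -0.92278804  1.70458011  0.62848745  1.06136941
  0.75310122]
```

The cap is in the slots and the spring force matches. Now I push it to 17 mm and turn joint 7.

```bash
python3 - <<'E'
from h import *
T=np.array([.5960,-.0484])
pr=lambda *a:print(*a,round(depth(),1),np.round(current_force(),1),np.round(current_ft_torque(),2),np.round(current_tcp_pos()[:2],4),round(current_width(),3))
ok=True
for d in(12,15,17.2):
    line_to(P(T,.094-d*1e-3+H),.04); pr(d)
    if abs(current_force()[2])>20: ok=False;break
if ok:
    q=ik(P(T,.094-.0172+H),R(YP)); print(np.round(np.array(q)-current_qpos(),3))
    q=np.array(q); q0=q[6]
    for a in(10,25,45,65,80,90):
        q[6]=q0-np.radians(a); goto_joints(q); pr(a,np.degrees(current_eef_rot()[2]))
        if abs(current_ft_torque()[2])>1.5 or np.hypot(*current_force()[:2])>20: break
print(current_t())
E
```

```text
12 11.8 [-0.8  1.1  5.6] [ 0.13 -0.06  0.01] [ 0.5963 -0.0481] 0.141
15 14.5 [-0.3  0.5  6.8] [ 0.08  0.17 -0.01] [ 0.5964 -0.0481] 0.138
17.2 16.5 [-1.5  0.3  9.3] [0.1  0.23 0.  ] [ 0.5964 -0.048 ] 0.14
[ 0.     0.001  0.001  0.001  0.    -0.     0.   ]
10 154.79537610481918 16.3 [0.1 0.  8.3] [-0.03  0.01 -0.08] [ 0.5968 -0.0482] 0.141
25 139.7952339570342 16.3 [ 0.4 -0.8  9. ] [-0.1  -0.04  0.02] [ 0.597  -0.0485] 0.14
45 119.79414605753948 16.3 [ 0.2 -0.4  8.4] [-0.16  0.02 -0.06] [ 0.5969 -0.0486] 0.142
65 99.79650142034677 16.3 [ 0.2 -0.9  8.6] [-0.16  0.07 -0.08] [ 0.5968 -0.0487] 0.139
80 84.78616330105905 16.3 [ 0.3 -1.2  8.3] [-0.13  0.06 -0.03] [ 0.5968 -0.0486] 0.142
90 74.78135586447614 16.4 [-0.3 -1.1  9.9] [-0.08  0.13 -0.05] [ 0.5967 -0.0486] 0.14
19.8
```

```bash
python3 - <<'E'
from h import *
T=current_tcp_pos()[:2]
for d in(14,12,11,10,9.3):
    line_to(P(T,.094-d*1e-3+H),.04); f=current_force(); print(d,round(depth(),1),np.round(f,1),np.round(current_ft_torque(),2))
    if f[2]<-1.5: break
print(current_t(),np.degrees(current_eef_rot()[2]))
E
```

```text
14 13.5 [-1.1  0.5  6.6] [-0.    0.29 -0.07]
12 11.7 [-0.5 -0.2  5.3] [0.04 0.17 0.03]
11 10.8 [-0.2 -0.1  5.4] [ 0.02  0.12 -0.03]
10 10.0 [-0.4  0.1  4.5] [ 0.05  0.09 -0.01]
9.3 9.8 [ 0.7  0.4 -2.1] [ 0.1  -0.33  0.01]
21.05 74.8487584369295
```

It stops at 10 mm, where the lip takes the load, so the lugs are seated. Release and retreat.

```bash
python3 - <<'E'
from h import *
T=current_tcp_pos()[:2]
line_to(P(T,.094-.0098+H),.04); release(); wait(.1); print(current_force())
line_to(P(T,.26),.15); goto([.35,-.30,.3],R(YC)); print(current_t())
s=capture("side");t=capture("top");cv2.imwrite("pics/s9.png",s);cv2.imwrite("pics/t9.png",t)
c=lambda i,u,v:cv2.resize(i[v-38:v+38,u-50:u+50],(400,304),interpolation=cv2.INTER_CUBIC)
x=cv2.resize(t,(400,300))
cv2.imwrite("pics/end.png",np.vstack([np.hstack([c(s,240,195),c(t,285,172)]),np.hstack([cv2.resize(s,(400,296)),cv2.resize(t,(400,296))])]))
E
```

```text
[ 0.62406334 -1.36859501  0.03702943]
24.5833
```

View pics/end.png

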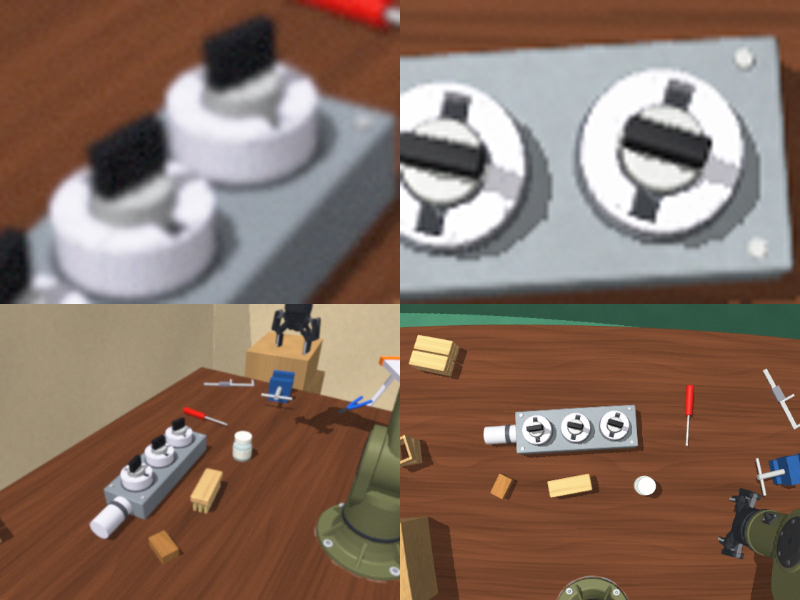

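The cap sits level in the port with its bar across the slots, like the locked cap next to it, and the bystanders haven't moved. I'll hand it in.

```bash
python3 -c "
from workcell import *
print(finish_job())"
```

```text
the job is handed in; nothing more can be done
None
```

The spare cap is seated and locked in the open port, the arm is clear of it, nothing else on the bench was moved, and I handed the job in at about 25 s after one missed grasp and one light touch on the port lip (about 14 N).

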